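Index the inspection turntable to the next station

TASK

The camera module under the pen microscope has been inspected: bring the next one under it. Press the red index plunger down to free the turntable, turn the table clockwise (seen from above) by one notch and no further, and let the plunger spring fully up again so that the table is locked there. Do it gently, without squeezing or forcing anything or turning the table backwards; leave the camera modules lying in their nests and the things around the fixture where they stand.

Things in the scene. Friction and masses are not known exactly. Their poses are not given: they have to be found in the camera images.
- fixture: Fixed bed plate, 230 mm (x) by 310 mm (y), with a rotary indexing table and a pen microscope. Origin on the table's axis at bench height, z up; position and yaw vary. A fixed steel index plate (radius 115 mm, 40 to 50 mm above the bench) has six rim notches at the fixture's angles 0, 60, 120... degrees (from its +x towards +y). Microscope on the fixture's -y side, plunger on its +y side.
- lens (a point): Lower end of the white pen microscope, 127 mm above the bench, over the nest at the fixture's (0, -68) mm. Fixed. Its body, 33 mm across (clamp ring 40 mm), rises to 232 mm; an arm at 180 mm height joins it to a 16 mm post, 217 mm high, at (0, -165) mm.
- table_axis (a point): Centre of the turning aluminium plate (radius 98 mm), on its top face, 63 mm above the bench; turns with it. A hub cap (radius 24 mm) stands 14 mm above the face. Six square black nests (42 mm outside, rim 8 mm above the face) lie 68 mm from the axis; a lug on the rim carries the plunger.
- plunger_top (a point): Centre of the top of the plunger's red mushroom head (31 mm across, 10 mm thick), 110 mm from the axis, 110 mm above the bench when up. Turns with the table: at 120 degrees in the fixture's frame at the start, 60 at the next notch. Below it a 12 mm stem enters a steel sleeve (25 mm across, top 88 mm above the bench, fixed to the plate). Any of these may be pushed sideways to turn the table.
- plunger (a joint): Press depth, m: 0 up, 0.012 at its stop. Spring 4 N at the top, 7.5 N at the stop. Up, its 14 mm shoulder sits in a notch and locks the table (play 0.8 degree each way). From 0.008 down a thin waist clears the plate: the table is free. Between notches the plate keeps the plunger down at about 0.008 by itself; at the next notch it snaps up unless held down.
- turntable (a joint): Angle of the turning plate, rad: 0 at the start, grows clockwise seen from above; the next notch is at 1.047 (60 degrees). Turning takes about 0.15 N m (1.5 N at the plunger); friction under a fingertip that presses the head down is enough to drag it round. It stays where it is left.
- module_a: Loose camera module lying in a nest on the plate (under the microscope at the start): green board 34 mm square and 2 mm thick with a black lens mount and lens, 19 mm tall in all, its lens top 85 mm above the bench; origin at the centre of its underside, 66 mm above the bench. 30 g.
- module_b: Loose camera module lying in a nest on the plate (in the nest that comes under the microscope next): green board 34 mm square and 2 mm thick with a black lens mount and lens, 19 mm tall in all, its lens top 85 mm above the bench; origin at the centre of its underside, 66 mm above the bench. 30 g.
- module_c: Loose camera module lying in a nest on the plate (two nests from the microscope): green board 34 mm square and 2 mm thick with a black lens mount and lens, 19 mm tall in all, its lens top 85 mm above the bench; origin at the centre of its underside, 66 mm above the bench. 30 g.
- module_d: Loose camera module lying in a nest on the plate (three nests from the microscope, beside the plunger): green board 34 mm square and 2 mm thick with a black lens mount and lens, 19 mm tall in all, its lens top 85 mm above the bench; origin at the centre of its underside, 66 mm above the bench. 30 g.
- spool: Bystander: reel of solder standing on its flange, blue plastic, 54 mm across, 50 mm tall; origin at the centre of its underside. Loose, 0.25 kg.
- camera: Bystander: dark compact camera standing upright, 40 mm by 112 mm, 76 mm tall, its lens sticking out 22 mm to its -x; origin under the body's centre. Loose, 0.42 kg.
- meter: Bystander: green digital multimeter lying on its back, 185 mm in x by 90 mm in y, about 49 mm tall; origin at the centre of its underside. Loose, 0.40 kg.
Mind the look-alikes: they are no part of the job. What is shaped like the module_c but purple or yellow is not meant.

How it is judged (in metres and radians):
On the way, in this order (a step that is already met when the one before it is completed fails the run):
1. the plunger is pressed down clear of its notch while the table still stands at its first station (value of joint plunger above 0.0075 m and value of joint turntable between -0.035 and 0.035 rad), for 0.05 s.
2. the table is on its way, between the two notches (value of joint turntable between 0.2 and 0.9 rad and value of joint plunger above 0.005 m), for 0.05 s.
At the end, for the whole second after the job is handed in: The table stands one notch on (60 degrees clockwise, within 2 degrees) and at rest, the plunger is up to within 2 mm, the four modules lie in their nests, and the reel, camera and meter are within 20 mm of where they stood (value of joint turntable between 1.012 and 1.082 rad and value of joint plunger below 0.002 m and velocity of joint turntable between -0.05 and 0.05 rad/s and not (z of any of module_a, module_b, module_c, module_d in the frame of table_axis above 0.012 m or horizontal distance between any of module_a, module_b, module_c, module_d and table_axis above 0.078 m or horizontal distance between any of module_a, module_b, module_c, module_d and table_axis below 0.058 m) and distance of each of spool, camera, meter from where it was at the start of the episode below 0.02 m); the robot touches nothing.
It fails at once if the table is turned the wrong way (more than 3 degrees anticlockwise) (value of joint turntable below -0.055 rad).
It fails at once if the table is turned past the next notch (more than 68 degrees) (value of joint turntable above 1.19 rad).
It fails at once if a camera module is lifted or leaves its nest (z of any of module_a, module_b, module_c, module_d in the frame of table_axis above 0.012 m or horizontal distance between any of module_a, module_b, module_c, module_d and table_axis above 0.078 m or horizontal distance between any of module_a, module_b, module_c, module_d and table_axis below 0.058 m).
It fails at once if the fixture or its plunger is squeezed or pushed with more than 35 N (contact force between the fingers and fixture above 35 N).
It fails at once if the reel, the camera or the meter is moved by more than 20 mm or tipped (distance of any of spool, camera, meter from where it was at the start of the episode above 0.02 m or angle between any of spool, camera, meter's own z axis and vertical above 0.25 rad).
It also fails if it takes over 51 s, if anything falls off the work surface, if the arm or the gripper's body presses on something with over 40 N, if the wrist force passes 120 N, or if a joint passes its speed limit or range.

ROBOT

A 6-joint arm with a two-finger parallel gripper is mounted at the origin on the work surface. World frame = base frame: x ahead of the robot, y to its left, z up, the work surface at z = 0. Lengths are in mm, angles in rad, forces in N, time in s.
With the tool pointing down it reaches from about 350 to 925 mm from the base axis. Payload 6.4 kg.
Tool frame: the origin (TCP) lies at the very end of the fingers, on their centre line; the grasp point (between the pads) lies 19 mm behind it (env.grasp_offset is the z of the grasp point in the tool frame, in mm); z points along the fingers, y is the line along which they close (so a half turn about z gives the same grasp; the last joint's range is limited). The gripper opens to 85 mm and grips with 20 to 120 N. Pads are 22 mm wide; open, the fingers measure 114 mm over their backs; the gripper's body (76 mm by 85 mm) begins 54 mm behind the grasp point. The pads swing forward as they close: fully open they stand 13 mm farther back than shut.
Start: joints at [0.951, 0.245, 1.558, -0, 1.339, -0.174], TCP at [280.266, 586.485, 231.29] pointing down, gripper open.
Joint ranges: [-3.13, 3.13], [-1.02, 2.26], [0.13, 2.54], [-0.95, 4.09], [0.21, 2.88], [-2.74, 2.74]. Speed limits (rad/s): [2.57, 2.57, 3.14, 3.14, 3.14, 3.14].

INTERFACE

Orientations are given as a rotation vector (axis times angle).
In Python, from cell import status, cams, env gives the robot as it stands.
- The arm moves only by the shell command python3 -m handwheel 'ROWS' [OPENING] [FORCE]. ROWS is JSON, a list that holds one entry, the list of rows, each a list of 6 numbers: the shift along the tool's x, y, z in units of 0.15 m (1.0 is 0.15 m), then the turn, a rotation vector about the tool's x, y, z in units of 180 degrees (1.0 is 180 degrees). In form: [[[x, y, z, ax, ay, az], ...]]. A call has 1 to 10 rows; each row is the pose to reach, as a shift and turn from the pose commanded when the call began, along the tool's axes at that moment, turning the shorter way round; what a row does not reach only later rows make up. A row lasts 1/10 s, in which the tool goes at most 50 mm and 8.59 degrees, less where a joint would pass 70% of its speed; a pose out of reach is approached as far as the arm can. A call with a number of a shift or a turn outside -1 to 1 is refused whole. A call with a gripper value outside its range is refused whole. OPENING is the finger opening in mm, from 0 to 85.4, set as the call begins (- or left out, the last holds). The fingers move at their own pace and stop on an object; FORCE is the grip in N (left out, the last holds). Time passes only in rows, so rows that repeat a pose let the fingers close. It gives the time, the measured TCP pose, the force, the opening and the grip force at its end, in the units of the state.
- status.observe(): the state, without advancing time (a new reading comes with each control period).
- cams.capture(name): name is "scene" or "side" or "wrist"; returns the picture (400x640x3 uint8, red, green, blue); there is no depth.
- cams.camera_info(name): a dict with "fovy" (degrees; the focal length in pixels is half the picture's height over the tangent of half this angle, whatever the lens; pixels are square), "cx", "cy" (the principal point, pixels), "cam_to_world" (4x4, takes a point from camera to world coordinates); the wrist camera has in their place "mount" (4x4, takes a point from camera to tool coordinates, whose origin is the TCP and whose axes are the flange's). Camera axes: x right, y up, looking along -z (the intrinsics and any distortion apply to the point x, -y, -z); pixel columns grow to the right and rows downward; lengths in mm; the calibration is good to about 2 mm. A picture is of the moment at which its call begins: read the wrist's pose just before it. camera_info takes no time and is no camera call.
- env.sign_off(): hands the job in; it is judged then, once.
The state is a dict: "time": time; "joints": joint angles; "joint_velocities": joint speeds; "joint_efforts": joint torques, N m; "tcp_pos": TCP position; "eef_rot": TCP orientation; "ft_force": force on the tool from outside, world axes, zero at the start; "moment": the same for the moment, N m; "finger_gap": opening from 0.0 (shut) to 1.0 (fully open); "grasp_force": force on a finger pad.
Only numpy, scipy, OpenCV 4.12 (cv2) and the standard library are available. Lean on these libraries where they do the work, as an engineer would, in place of code of your own. Each camera call takes 0.05 s, during which the arm holds its last target. There are 200 camera calls.

## Working session

There is one attempt and no reset: what is moved stays moved. The work goes in short steps, Python scripts to look and compute and a shell command to move; the robot and the scene stay as the last step left them, time stands still between calls to the robot, and variables do not carry over. Pictures are saved under pics/ and viewed, at most 10 in all, crops included, and the job is handed in when it is done.

```bash
mkdir -p pics
python3 - <<'E'
from cell import status,cams,env
import cv2,numpy as np
s=status.observe();print(s['time'],s['tcp_pos'],s['eef_rot'],s['finger_gap'])
for n in('scene','side','wrist'):
    print(n,cams.camera_info(n))
    cv2.imwrite(f'pics/{n}0.png',cams.capture(n)[...,::-1])
E
ls
```

```text
0.0 [279.93301658 586.00931538 230.17365951] [-6.94333658e-01 -3.06309571e+00  2.82523482e-03] 1.000552754910654
scene {'fovy': 56.97599708850676, 'cx': 320.24364645509957, 'cy': 199.01589310053097, 'cam_to_world': array([[ 7.40657680e-01, -5.43477743e-01,  3.95041953e-01,
         9.20665029e+02],
       [ 6.71873825e-01,  6.02102879e-01, -4.31344047e-01,
        -3.18751471e+02],
       [-3.43000827e-03,  5.84896629e-01,  8.11100591e-01,
         7.36249528e+02],
       [ 0.00000000e+00,  0.00000000e+00,  0.00000000e+00,
         1.00000000e+00]])}
side {'fovy': 57.136466310936214, 'cx': 314.9371852267798, 'cy': 200.8409399860027, 'cam_to_world': array([[ 8.95688766e-01,  3.41878431e-01, -2.84360286e-01,
         3.70094694e+02],
       [-4.44631329e-01,  6.98147874e-01, -5.61152856e-01,
        -5.27887801e+02],
       [ 6.67947112e-03,  6.29053801e-01,  7.77333069e-01,
         8.00790813e+02],
       [ 0.00000000e+00,  0.00000000e+00,  0.00000000e+00,
         1.00000000e+00]])}
wrist {'fovy': 69.52470756474203, 'cx': 317.45559820369357, 'cy': 203.41933413975883, 'mount': array([[ 4.53096860e-04,  9.46772654e-01,  3.21902680e-01,
         8.27968453e+01],
       [ 9.99999897e-01, -4.28283989e-04, -1.47899498e-04,
        -5.74518182e-01],
       [-2.16143635e-06,  3.21902714e-01, -9.46772751e-01,
        -1.43944667e+02],
       [ 0.00000000e+00,  0.00000000e+00,  0.00000000e+00,
         1.00000000e+00]])}
pics
```

View pics/scene0.png

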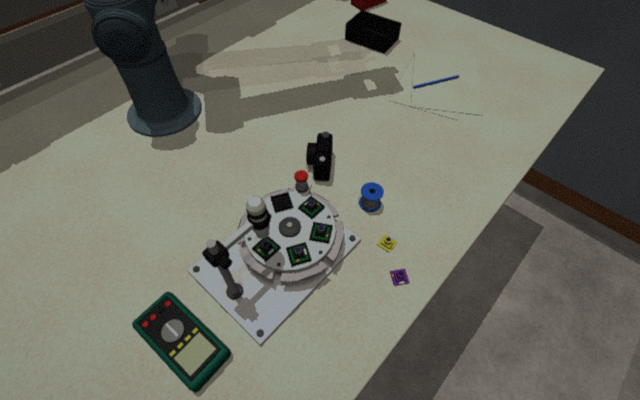

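View pics/side0.png

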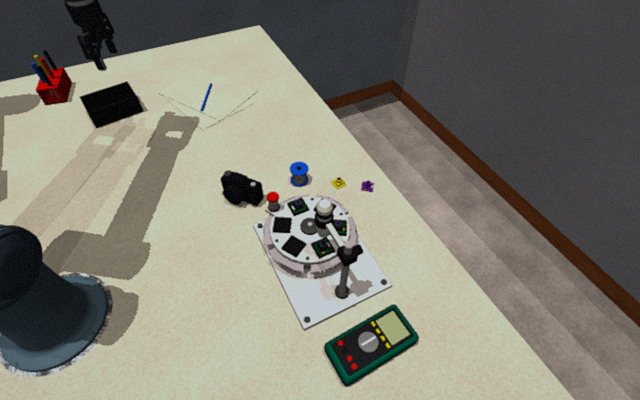

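Scene view: red plunger head at (301,176), hub (290,226), microscope top (257,203). The camera is at (320,155) and the spool at (371,195). Side view: plunger (273,197), hub about (310,226).

```bash
cat > h.py <<'E'
import numpy as np,cv2
from cell import status,cams,env
from scipy.spatial.transform import Rotation as R
def ray(n,u,v,T=None):
    i=cams.camera_info(n);T=i['cam_to_world'] if T is None else T
    f=200/np.tan(np.radians(i['fovy']/2))
    d=T[:3,:3]@np.array([(u-i['cx'])/f,-(v-i['cy'])/f,-1]);return T[:3,3],d/np.linalg.norm(d)
def plane(n,u,v,z,T=None):
    o,d=ray(n,u,v,T);return o+d*(z-o[2])/d[2]
def tri(r):
    A=sum(np.eye(3)-np.outer(d,d) for o,d in r);b=sum((np.eye(3)-np.outer(d,d))@o for o,d in r)
    return np.linalg.solve(A,b)
def red(im,box):
    x0,y0,x1,y1=box;h=cv2.cvtColor(im,cv2.COLOR_RGB2HSV)
    m=(((h[...,0]<8)|(h[...,0]>172))&(h[...,1]>140)&(h[...,2]>60)).astype(np.uint8)
    k=np.zeros_like(m);k[y0:y1,x0:x1]=1;m*=k;ys,xs=np.nonzero(m)
    return xs.mean(),ys.mean(),len(xs)
E
python3 - <<'E'
from h import *
np.set_printoptions(precision=1,suppress=True)
a=cv2.imread('pics/scene0.png')[...,::-1];b=cv2.imread('pics/side0.png')[...,::-1]
ra=red(a,(280,160,325,200));rb=red(b,(255,180,292,212));print(ra,rb)
print('red tri',tri([ray('scene',*ra[:2]),ray('side',*rb[:2])]),plane('scene',*ra[:2],105),plane('side',*rb[:2],105))
print('hub',plane('scene',290,226,77),plane('side',311,226,77),tri([ray('scene',290,226),ray('side',311,226)]))
print('pen top',tri([ray('scene',257,202),ray('side',324,206)]))
print('cam',plane('scene',322,157,40),'spool',plane('scene',371,190,50),plane('side',299,168,50),'post',plane('scene',235,292,20),plane('side',343,292,20))
for n,im,c in(('s',a,(285,215)),('d',b,(310,220))):
    x,y=c;cv2.imwrite(f'pics/z{n}.png',cv2.resize(im[y-75:y+75,x-100:x+100,::-1],None,fx=4,fy=4,interpolation=cv2.INTER_CUBIC))
E
```

```text
(np.float64(300.646017699115), np.float64(175.73451327433628), 113) (np.float64(272.21), np.float64(196.53), 100)
red tri [537.   35.8 102.2] [538.3  34.9 105. ] [536.4  32.8 105. ]
hub [599.4 -62.3  77. ] [591.8 -70.9  77. ] [595.  -60.5  65.4]
pen top [ 593.4 -124.1  218.4]
cam [496.5 151.9  40. ] spool [657.  144.9  50. ] [657.4 141.2  50. ] post [ 599.7 -226.    20. ] [ 594.3 -231.7   20. ]
```

View pics/zs.png

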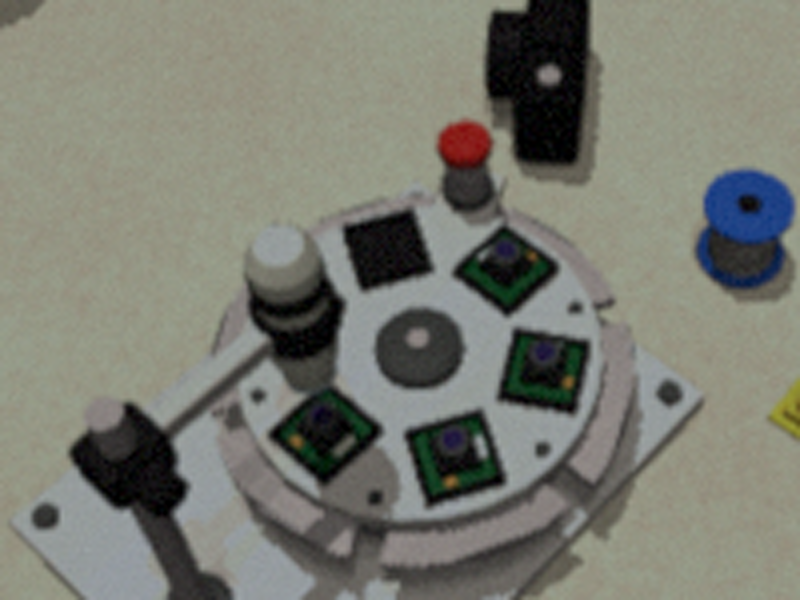

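View pics/zd.png

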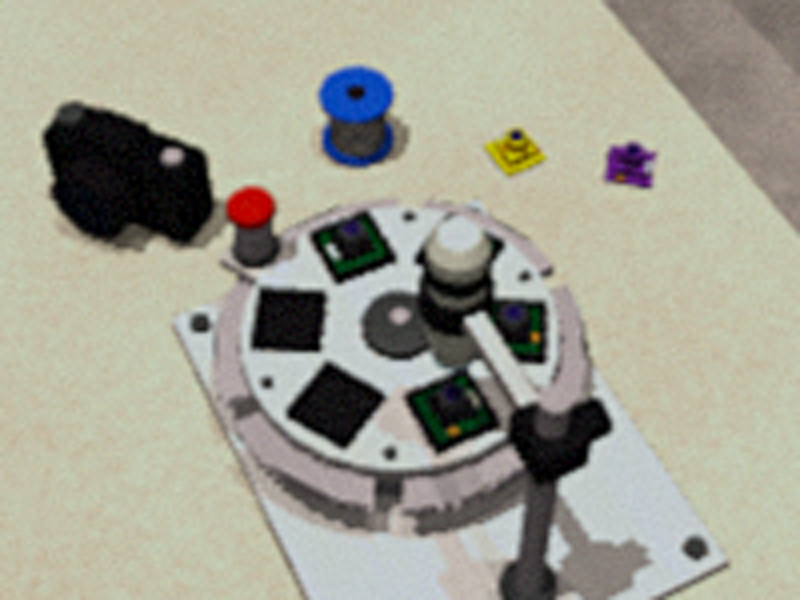

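Zoomed views confirm it: table axis ≈ (597,-66), post due -y so yaw ≈ 0, and the plunger at about (537,35). The empty nest is beside the plunger and the module under the lens is partly hidden. Next I'll work out the tool axes and approach so the wrist camera can refine this.

Run:
```python
from h import *
np.set_printoptions(precision=3,suppress=True)
s=status.observe();Q=R.from_rotvec(s['eef_rot']).as_matrix();print(Q)
d=Q.T@(np.array([537,45,235])-s['tcp_pos']);print(d/150)
```

```text
[[-0.902  0.431 -0.001]
 [ 0.431  0.902 -0.001]
 [ 0.    -0.002 -1.   ]]
[-3.101 -2.516 -0.028]
```

```bash
python3 -m handwheel '[[[-0.2,-0.16,0,0,0,0],[-0.4,-0.32,0,0,0,0],[-0.6,-0.49,-0.01,0,0,0],[-0.8,-0.65,-0.01,0,0,0],[-1,-0.81,-0.01,0,0,0]]]' 0 20
python3 -m handwheel '[[[-0.2,-0.16,0,0,0,0],[-0.4,-0.32,0,0,0,0],[-0.6,-0.49,-0.01,0,0,0],[-0.8,-0.65,-0.01,0,0,0],[-1,-0.81,-0.01,0,0,0]]]'
python3 -m handwheel '[[[-0.2,-0.16,0,0,0,0],[-0.4,-0.32,0,0,0,0],[-0.6,-0.49,-0.01,0,0,0],[-0.8,-0.65,-0.01,0,0,0],[-1,-0.81,-0.01,0,0,0],[-1.0,-0.88,-0.01,0,0,0],[-1.0,-0.88,-0.01,0,0,0],[-1.0,-0.88,-0.01,0,0,0]]]'
python3 - <<'E'
from h import *
np.set_printoptions(precision=1,suppress=True)
s=status.observe();print(s['time'],s['tcp_pos'],s['ft_force'],s['finger_gap'])
T=np.eye(4);T[:3,:3]=R.from_rotvec(s['eef_rot']).as_matrix();T[:3,3]=s['tcp_pos']
im=cams.capture('wrist');T=T@cams.camera_info('wrist')['mount'];np.save('Tw.npy',T)
cv2.imwrite('pics/w1.png',im[...,::-1])
r=red(im,(0,0,640,400));print(r,plane('wrist',*r[:2],110,T))
E
```

```text
time: 0.65
tcp_pos: [363.5, 410.7, 232.5]
eef_rot: [-0.694, -3.064, 0.0]
ft_force: [1.5, 0.2, 0.5]
finger_gap: 0.145
grasp_force: 0.0
time: 1.15
tcp_pos: [446.4, 236.4, 234.2]
eef_rot: [-0.694, -3.064, 0.0]
ft_force: [0.3, -0.4, -0.7]
finger_gap: 0.002
grasp_force: 0.0
time: 1.95
tcp_pos: [524.0, 54.8, 235.5]
eef_rot: [-0.694, -3.063, -0.001]
ft_force: [0.0, 0.3, -0.1]
finger_gap: -0.001
grasp_force: 0.0
1.95 [524.   54.8 235.5] [ 0.   0.3 -0.1] -0.0014236026151879895
(np.float64(251.61336515513128), np.float64(233.763723150358), 838) [532.3 -24.4 110. ]
```

View pics/w1.png

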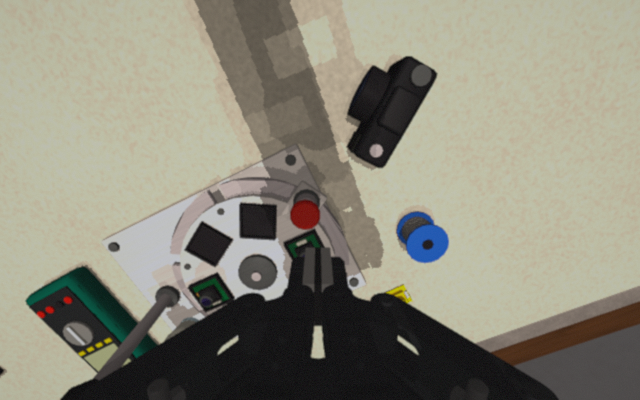

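The head is at (306,215) and the hub cap at about (257,272). The meter's red buttons spoiled the mask, so I'll restrict it.

Run:
```python
from h import *
np.set_printoptions(precision=2,suppress=True)
T=np.load('Tw.npy');im=cv2.imread('pics/w1.png')[...,::-1].copy()
r=red(im,(285,195,325,235));p=plane('wrist',*r[:2],108,T);print(r,p, 'diam',2*np.sqrt(r[2]/np.pi))
g=cv2.cvtColor(im,cv2.COLOR_RGB2GRAY);m=((g<125)).astype(np.uint8);m[:, :232]=0;m[:,282]=0;m[:248]=0;m[298:]=0
n,l,st,c=cv2.connectedComponentsWithStats(m);i=l[265,250] or l[280,257];print(st[i],c[i])
a=plane('wrist',*c[i],75,T);print('axis',a)
v=(p-a)[:2];print('r',np.hypot(*v),'ang',np.degrees(np.arctan2(v[1],v[0])))
i_=cams.camera_info('wrist');f=200/np.tan(np.radians(i_['fovy']/2));print('expected diam',31*f/np.linalg.norm(p-T[:3,3]))
s=status.observe();Q=R.from_rotvec(s['eef_rot']).as_matrix();print(Q.T@(p-s['tcp_pos'])/150)
```

```text
(np.float64(304.6913767019667), np.float64(214.09077155824508), 661) [537.   33.8 108. ] diam 29.010538413996088
[ 238  254   40   36 1027] [257.5  271.16]
axis [589.38 -57.48  75.  ]
r 105.24256201143008 ang 119.85029975864789
expected diam 30.712521321222106
[-0.14 -0.09  0.85]
```

```bash
python3 -m handwheel '[[[-0.07,-0.04,0.2,0,0,0],[-0.138,-0.088,0.45,0,0,0],[-0.138,-0.088,0.65,0,0,0],[-0.138,-0.088,0.75,0,0,0],[-0.138,-0.088,0.79,0,0,0],[-0.138,-0.088,0.79,0,0,0],[-0.138,-0.088,0.79,0,0,0]]]'
python3 -m handwheel '[[[0,0,0.02,0,0,0],[0,0,0.03,0,0,0],[0,0,0.04,0,0,0],[0,0,0.05,0,0,0],[0,0,0.05,0,0,0],[0,0,0.05,0,0,0]]]'
python3 - <<'E'
from h import *
im=cams.capture('wrist');cv2.imwrite('pics/w2.png',im[...,::-1]);cv2.imwrite('pics/s2.png',cams.capture('side')[...,::-1])
E
```

```text
time: 2.7
tcp_pos: [538.7, 33.6, 119.0]
eef_rot: [0.693, 3.061, 0.0]
ft_force: [-0.5, 0.2, -0.3]
finger_gap: -0.005
grasp_force: 0.0
time: 3.3
tcp_pos: [537.8, 33.2, 110.1]
eef_rot: [0.694, 3.064, 0.0]
ft_force: [-0.5, -0.7, 1.7]
finger_gap: 0.001
grasp_force: 1.0
```

View pics/w2.png

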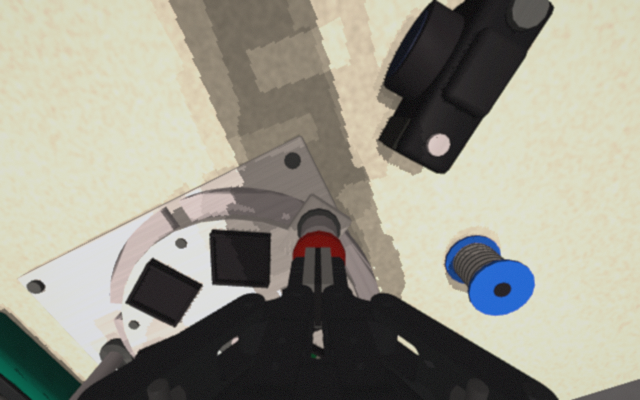

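The shut fingertips sit centred on the red head (320,245), touching at z ≈ 110 as expected. Now I press 10 mm.

```bash
python3 -m handwheel '[[[0,0,0.015,0,0,0],[0,0,0.03,0,0,0],[0,0,0.045,0,0,0],[0,0,0.06,0,0,0],[0,0,0.068,0,0,0],[0,0,0.068,0,0,0],[0,0,0.068,0,0,0]]]'
```

```text
time: 4.1
tcp_pos: [537.9, 33.3, 100.0]
eef_rot: [0.694, 3.063, 0.0]
ft_force: [-1.4, 0.7, 6.2]
finger_gap: -0.001
grasp_force: 3.1
```

```bash
python3 -m handwheel '[[[-0.010,0.013,0,0,0,0],[-0.019,0.026,0,0,0,0],[-0.039,0.051,0,0,0,0],[-0.060,0.076,0,0,0,0],[-0.081,0.099,0,0,0,0],[-0.104,0.121,0,0,0,0],[-0.128,0.142,0,0,0,0],[-0.152,0.163,0,0,0,0],[-0.178,0.182,0,0,0,0],[-0.178,0.182,0,0,0,0]]]'
python3 - <<'E'
from h import *
im=cams.capture('wrist');cv2.imwrite('pics/w3.png',im[...,::-1])
for n,b in(('scene',(280,150,345,215)),('side',(255,170,320,215))):
    c=cams.capture(n);cv2.imwrite(f'pics/{n}3.png',c[...,::-1]);r=red(c,b);print(r,plane(n,*r[:2],96))
E
```

```text
time: 5.1
tcp_pos: [574.8, 46.4, 100.3]
eef_rot: [0.694, 3.061, 0.001]
ft_force: [-0.0, 1.4, 6.4]
finger_gap: 0.0
grasp_force: 3.1
(np.float64(316.8235294117647), np.float64(186.38235294117646), 34) [580.27558631  42.03738697  96.        ]
(np.float64(283.69767441860466), np.float64(192.8139534883721), 43) [568.99536118  38.62144394  96.        ]
```

View pics/w3.png

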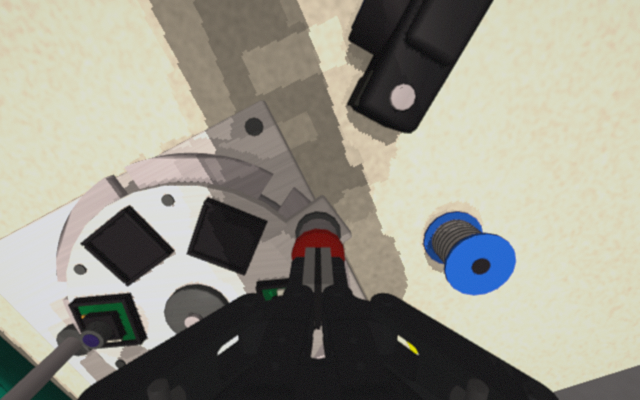

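Halfway works: the head is still under the tips at (320,242), the nests have turned clockwise, and nothing slipped. Continuing the arc.

```bash
python3 -m handwheel '[[[-0.013,0.009,0,0,0,0],[-0.027,0.018,0,0,0,0],[-0.054,0.034,0,0,0,0],[-0.083,0.049,0,0,0,0],[-0.111,0.064,0,0,0,0],[-0.140,0.077,0,0,0,0],[-0.169,0.090,0,0,0,0],[-0.199,0.101,0,0,0,0],[-0.230,0.110,0,0,0,0],[-0.230,0.110,0,0,0,0]]]'
python3 - <<'E'
from h import *
np.set_printoptions(precision=1,suppress=True)
s=status.observe();T=np.eye(4);T[:3,:3]=R.from_rotvec(s['eef_rot']).as_matrix();T[:3,3]=s['tcp_pos']
im=cams.capture('wrist');T=T@cams.camera_info('wrist')['mount'];np.save('Tw4.npy',T)
cv2.imwrite('pics/w4.png',im[...,::-1]);print(s['tcp_pos'])
E
```

```text
time: 6.25
tcp_pos: [613.0, 46.2, 100.4]
eef_rot: [0.694, 3.061, 0.001]
ft_force: [0.4, -0.3, 5.7]
finger_gap: 0.001
grasp_force: 3.1
[613.   46.2 100.4]
```

View pics/w4.png

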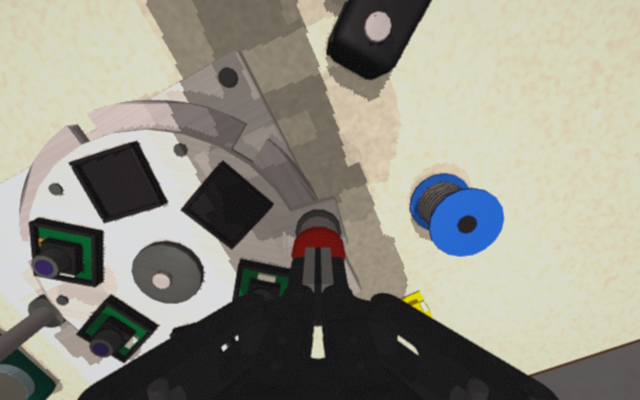

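Run:
```python
from h import *
np.set_printoptions(precision=1,suppress=True)
T=np.load('Tw4.npy');im=cv2.imread('pics/w4.png')
g=cv2.cvtColor(im,cv2.COLOR_BGR2GRAY);m=(g<125).astype(np.uint8);k=np.zeros_like(m);cv2.circle(k,(168,272),42,1,-1);m*=k
n,l,st,c=cv2.connectedComponentsWithStats(m);i=l[260,160];print(st[i]);cs=cv2.findContours((l==i).astype(np.uint8),0,1)[0];e=cv2.fitEllipse(max(cs,key=len));print(e)
for z in(70,77):a=plane('wrist',*e[0],z,T);print('axis',a)
# plate screws (bed corner)
print('screw w',plane('wrist',228,77,14,T))
for u,v in((185+45/4,140+516/4),(185+670/4,140+392/4),(260,333)):print(plane('scene',u,v,14))
for u,v in((210+200/4,145+322/4),(210+695/4,145+548/4)):print(plane('side',u,v,14))
```

```text
[ 132  241   72   62 3251]
((167.76365661621094, 271.6138000488281), (60.36086654663086, 71.16751098632812), 104.72355651855469)
axis [592.  -59.6  70. ]
axis [589.8 -53.9  77. ]
screw w [492.2  30.6  14. ]
[ 496.4 -247.4   14. ]
[695.1  34.   14. ]
[ 695.8 -246.3   14. ]
[492.3  29.   14. ]
[ 693.9 -249.7   14. ]
```

```bash
python3 -m handwheel '[[[-0.015,0.004,0,0,0,0],[-0.031,0.008,0,0,0,0],[-0.063,0.014,0,0,0,0],[-0.095,0.019,0,0,0,0],[-0.126,0.023,0,0,0,0],[-0.158,0.026,0,0,0,0],[-0.189,0.028,0,0,0,0],[-0.210,0.030,0,0,0,0],[-0.225,0.031,0,0,0,0],[-0.225,0.031,0,0,0,0]]]'
python3 -m handwheel '[[[0,0,0,0,0,0],[0,0,-0.01,0,0,0],[0,0,-0.02,0,0,0],[0,0,-0.026,0,0,0],[0,0,-0.026,0,0,0],[0,0,-0.026,0,0,0]]]'
```

```text
time: 7.3
tcp_pos: [644.9, 35.5, 100.2]
eef_rot: [0.694, 3.062, -0.001]
ft_force: [-1.3, -1.4, 6.3]
finger_gap: 0.005
grasp_force: 3.1
time: 7.9
tcp_pos: [643.7, 36.1, 102.7]
eef_rot: [-0.694, -3.063, 0.0]
ft_force: [-0.1, -0.1, -0.0]
finger_gap: 0.005
grasp_force: 0.0
```

Lifted to depth 7 mm and the contact force went to zero. So the plate still holds the plunger down, just short of the notch. I'll creep on by press, shift and lift.

```bash
python3 -m handwheel '[[[0,0,0.013,0,0,0],[0,0,0.026,0,0,0],[-0.004,0,0.026,0,0,0],[-0.009,-0.001,0.026,0,0,0],[-0.009,-0.001,0.026,0,0,0],[-0.009,-0.001,0.013,0,0,0],[-0.009,-0.001,0,0,0,0],[-0.009,-0.001,0,0,0,0],[-0.009,-0.001,0,0,0,0]]]'
```

```text
time: 8.8
tcp_pos: [645.0, 35.4, 103.0]
eef_rot: [-0.694, -3.063, 0.0]
ft_force: [-0.3, 0.6, -0.3]
finger_gap: -0.0
grasp_force: 0.0
```

```bash
python3 -m handwheel '[[[0,0,0.013,0,0,0],[0,0,0.026,0,0,0],[-0.004,0,0.026,0,0,0],[-0.008,-0.001,0.026,0,0,0],[-0.008,-0.001,0.026,0,0,0],[-0.008,-0.001,0.013,0,0,0],[-0.008,-0.001,0,0,0,0],[-0.008,-0.001,0,0,0,0],[-0.008,-0.001,0,0,0,0]]]'
python3 - <<'E'
from h import *
print(status.observe()['ft_force'])
im=cams.capture('wrist');cv2.imwrite('pics/w5.png',im[...,::-1])
E
```

```text
time: 9.7
tcp_pos: [646.4, 34.7, 103.5]
eef_rot: [0.694, 3.064, 0.0]
ft_force: [1.1, -0.1, 2.3]
finger_gap: 0.0
grasp_force: 1.1
[ 1.13744913 -0.11784597  2.29887794]
```

View pics/w5.png

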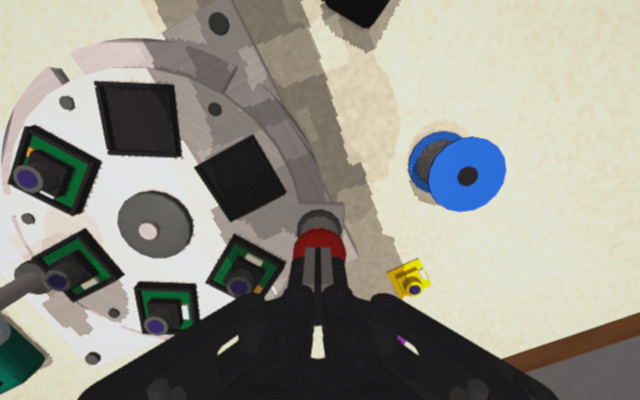

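There is contact again at depth about 7 mm, so the plunger has started to rise into the notch. The head is at (320,243). I'll raise slowly and see whether it follows.

```bash
python3 -m handwheel '[[[0,0,-0.007,0,0,0],[0,0,-0.014,0,0,0],[0,0,-0.02,0,0,0],[0,0,-0.02,0,0,0],[0,0,-0.02,0,0,0]]]'
```

```text
time: 10.25
tcp_pos: [646.2, 34.7, 106.4]
eef_rot: [-0.694, -3.064, 0.0]
ft_force: [-0.5, 0.1, 0.0]
finger_gap: 0.001
grasp_force: 0.0
```

It did not follow. I'll press again, shift about 0.8 mm and lift.

```bash
python3 -m handwheel '[[[0,0,0.02,0,0,0],[0,0,0.046,0,0,0],[-0.003,0,0.046,0,0,0],[-0.006,-0.001,0.046,0,0,0],[-0.006,-0.001,0.046,0,0,0],[-0.006,-0.001,0.02,0,0,0],[-0.006,-0.001,0,0,0,0],[-0.006,-0.001,0,0,0,0],[-0.006,-0.001,0,0,0,0]]]'
```

```text
time: 11.15
tcp_pos: [647.9, 33.9, 107.3]
eef_rot: [0.694, 3.062, 0.0]
ft_force: [1.3, -0.3, 4.1]
finger_gap: 0.003
grasp_force: 2.5
```

Now 4.1 N at z = 107, so the plunger followed the tips up. I'll lift off straight and check.

```bash
python3 -m handwheel '[[[0,0,-0.02,0,0,0],[0,0,-0.06,0,0,0],[0,0,-0.2,0,0,0],[0,0,-0.4,0,0,0],[0.2,0,-0.6,0,0,0],[0.4,0,-0.7,0,0,0],[0.4,0,-0.7,0,0,0],[0.4,0,-0.7,0,0,0]]]'
python3 - <<'E'
from h import *
np.set_printoptions(precision=1,suppress=True)
s=status.observe();T=np.eye(4);T[:3,:3]=R.from_rotvec(s['eef_rot']).as_matrix();T[:3,3]=s['tcp_pos']
im=cams.capture('wrist');T=T@cams.camera_info('wrist')['mount'];cv2.imwrite('pics/w6.png',im[...,::-1])
c=cams.capture('scene');d=cams.capture('side')
cv2.imwrite('pics/s6.png',cv2.resize(c[130:280,190:390,::-1],None,fx=4,fy=4,interpolation=cv2.INTER_CUBIC))
cv2.imwrite('pics/d6.png',d[...,::-1])
a=red(c,(290,160,390,240));b=red(d,(255,170,370,225));print(a,b)
print(tri([ray('scene',*a[:2]),ray('side',*b[:2])]),plane('scene',*a[:2],105),plane('side',*b[:2],105))
E
```

```text
time: 11.95
tcp_pos: [592.1, 60.3, 211.1]
eef_rot: [-0.693, -3.063, 0.0]
ft_force: [-0.1, -0.5, -1.2]
finger_gap: 0.002
grasp_force: 0.0
(np.float64(338.2325581395349), np.float64(202.4031007751938), 129) (np.float64(311.6292134831461), np.float64(181.77528089887642), 89)
[646.  37. 102.] [647.1  35.7 105. ] [644.8  34.  105. ]
```

View pics/s6.png

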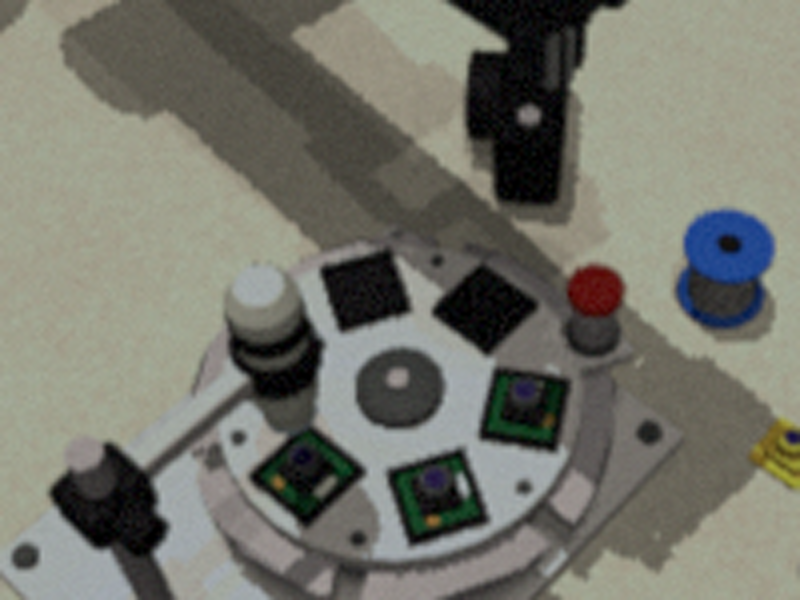

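The head is at (596,290) in the crop. It triangulates to z = 102.0 against 102.2 at the start, so it is fully up. It has moved 109 mm of the 110 mm chord, which is one notch. The modules lie in their nests and the gripper is clear.

```bash
python3 -c "
from cell import env
print(env.sign_off())"
```

```text
the job is handed in; nothing more can be done
None
```

I turned the table clockwise one notch and the plunger sprang back up to lock it; the camera modules I could see are in their nests. The job is handed in, but the sign-off returned no verdict.

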